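# Twist the tap-filter cartridge into its housing

## Task

Pick up the filter cartridge, the one with the bar handle and two side lugs, and lower it into the open filter housing so that its lugs pass through the two notches in the rim. Then twist it clockwise, seen from above, until its ramps have pulled it tight and the bar handle points at the two ribs on the housing's outside, and let go. Leave the plain knobbed stopper where it stands.

Things in the scene. Friction and masses are not known exactly. Their poses are not given: they have to be found in the camera images.
- cartridge: White plastic filter cartridge, loose, upright. Origin: centre of underside, z up. Round body 40 mm diameter, 50 high, foot tapering to 32 over the lowest 6. Two lugs along its x axis, 86 mm tip to tip, 12 wide (y), 18 to 26 above the underside. On top a bar handle, also along x: 56 long, 14 thick (y), 50 to 84 above the underside. Same after a half turn. About 0.18 kg.
- housing: White filter housing, fixed: open cup, 116 mm diameter, 52 high. Origin: centre of underside, z up. Ribs outside on +x and -x (to 71 mm) mark the locked direction. Two notches in the rim lie on a line 75 degrees counter-clockwise of x seen from above: lugs enter there, then a 75 degree clockwise twist brings both x axes in line; a stop lies about 12 degrees farther. No counter-clockwise turn.
- mouth (a point): Centre of the housing's mouth at rim height, 52 mm above its underside. Bore 60 mm, notches 44 mm wide reaching 52 mm from the axis. A spring disc inside first holds the dropped-in cartridge with its underside 38 to 39 mm below this point; pressed, or drawn by the ramps under the rim, it goes to 40 mm below (locked, about 6 N, 2.5 N/mm), 44 at most. Lugs lying on the rim: only 18 mm below.
- stopper: Plain white stopper, loose, upright, to be left alone: the same round body, 40 mm diameter and 50 high, but no lugs, and a round knob of 34 mm diameter on top instead of a bar; 79 mm high in all. Origin: centre of underside.
There are look-alikes about, which are no part of the job. What is shaped like the cartridge but pink, purple or yellow is not meant.

How it is judged:
By the outcome, as a careful person would: the job done as asked, in the order asked, and still so for the second after the job is handed in, with the robot touching nothing.
It also fails if it takes over 42 s, if anything falls off the work surface, if the arm or the gripper's body presses on something with over 40 N, if the wrist force passes 120 N, or if a joint passes its speed limit or range.

## Robot

A 6-joint arm with a two-finger parallel gripper is mounted at the origin on the work surface. World frame = base frame: x ahead of the robot, y to its left, z up, the work surface at z = 0. Lengths are in m, angles in rad, forces in N, time in s.
With the tool pointing down it reaches from about 0.425 to 0.95 m from the base axis. Payload 3.5 kg.
Tool frame: the origin (TCP) lies on the centre line of the jaws, within the pads' length; the fingertips stand 22 mm ahead of it and the grasp point (between the pads) lies 3 mm ahead of it; z points along the fingers, x is the direction in which the jaws open and shut, and the axes are right-handed (so a half turn about z gives the same grasp; the last joint's range is limited). The gripper opens to 85 mm and grips with 20 to 120 N. Pads are 22 mm wide; open, the fingers measure 114 mm over their backs; the gripper's body (76 mm by 85 mm) begins 54 mm behind the grasp point. The pads swing forward as they close: fully open they stand 13 mm farther back than shut.
Start: joints at [1.103, 0.286, 1.577, -0, 1.279, -0.15], TCP at [0.211, 0.641, 0.253] pointing down, gripper open.
Joint ranges: [-2.77, 2.77], [-0.9, 2.22], [0.21, 2.48], [-1.53, 4.67], [0.24, 2.81], [-2.84, 2.84]. Speed limits (rad/s): [2.79, 2.79, 3.14, 3.14, 3.14, 3.14].

## Interface

Orientations are given as a unit quaternion [x, y, z, w].
In Python, from workcell import * gives the robot as it stands.
- The arm moves only by the tool servo_tool, never from a script. Its argument "commands" is a list of rows, each a list of 4 numbers: the shift along the tool's x, y, z in mm, then the turn about the tool's z in rad. A call has 1 to 8 rows; each row is the pose to reach, as a shift and turn from the pose commanded when the call began, along the tool's axes at that moment; what a row does not reach only later rows make up. A row lasts 1/10 s, in which the tool goes at most 50 mm and 8.59 degrees, less where a joint would pass 70% of its speed; a pose out of reach is approached as far as the arm can. A call with a gripper value outside its range is refused whole. "hand" is the gripper command: -1 is shut, 1 is fully open, values between are in proportion, set as the call begins (left out, the last holds). The fingers move at their own pace and stop on an object; the grip force is fixed at half the most. Time passes only in rows, so rows that repeat a pose let the fingers close. It gives the time, the measured TCP pose, the force and the opening at its end, in the units of the state.
- observe(): the state, without advancing time (a new reading comes with each control period).
- camera(name): name is "side" or "top"; returns a dict with "img" (420x560x3 uint8, red, green, blue), "vertical_fov" (degrees; the focal length in pixels is half the picture's height over the tangent of half this angle, whatever the lens; pixels are square), "cx", "cy" (the principal point, pixels), "position" and "attitude" of the camera in the world. Camera axes: x right, y up, looking along -z (the intrinsics and any distortion apply to the point x, -y, -z); pixel columns grow to the right and rows downward; lengths in m; the calibration is good to about 2 mm. A picture is of the moment at which its call begins. There is no depth.
- hand_in(): hands the job in, once; it reports no verdict.
The state is a dict: "time_s": time; "qpos": joint angles; "qvel": joint speeds; "effort": joint torques, N m; "position": TCP position; "orientation": TCP orientation; "ft_force": force on the tool from outside, world axes, zero at the start; "moment": the same for the moment, N m; "grip_width": finger opening in m.
Only numpy, scipy, OpenCV 4.12 (cv2) and the standard library are available. Lean on these libraries where they do the work, as an engineer would, in place of code of your own. Each camera call takes 0.05 s, during which the arm holds its last target.

## Working session

There is one attempt and no reset: what is moved stays moved. The work goes in short steps, Python scripts to look and compute and a tool call to move; the robot and the scene stay as the last step left them, time stands still between calls to the robot, and variables do not carry over. Pictures are saved under pics/ and viewed, and the job is handed in when it is done.

Besides the shell and the picture viewer there is one more tool, called after "Request:" as name(argument=value, ...) on one line, values as JSON. servo_tool: Moves the arm, as the interface text tells. Its arguments: {"type":"object","properties":{"commands":{"type":"array"},"hand":{"type":"number"}},"required":["commands"]}

```bash
mkdir -p pics
python3 - <<'E'
from workcell import *
import cv2,numpy as np
print(observe())
for n in("top","side"):
    c=camera(n); cv2.imwrite(f"pics/{n}0.png",c["img"][:,:,::-1]); np.save(f"{n}0.npy",c,allow_pickle=True)
    print({k:v for k,v in c.items() if k!="img"})
E
```

```text
{'time_s': 0.0, 'qpos': array([ 1.10301429e+00,  2.87152959e-01,  1.57817583e+00, -7.94012441e-06,
        1.27859826e+00, -1.49996117e-01]), 'qvel': array([ 1.83857314e-04,  5.04136243e-05, -8.48479950e-05, -1.74254859e-03,
       -3.19833347e-04,  8.76249609e-04]), 'effort': array([ 1.42135883e-03, -4.05988491e+01, -2.92627680e+01, -6.36132836e-05,
        5.93276738e-03, -1.69068908e-06]), 'position': array([0.21060828, 0.64066553, 0.25195622]), 'orientation': array([ 8.10080287e-01,  5.86317804e-01, -1.03543287e-03,  5.38748486e-04]), 'ft_force': array([-0.72702702, -0.16385915, -0.12649747]), 'moment': array([-0.01778141, -0.02568178, -0.01112051]), 'grip_width': 0.08534331294095274}
{'vertical_fov': 49.88735324992033, 'cx': 285.0507618735978, 'cy': 211.06077171843134, 'position': array([ 0.40469813, -0.02424607,  0.75487878]), 'attitude': array([ 0.04083639, -0.04402886, -0.70580447,  0.70585685])}
{'vertical_fov': 42.600402912598284, 'cx': 283.5138671042192, 'cy': 206.15588391576514, 'position': array([0.40163974, 0.60169732, 0.73372547]), 'attitude': array([-0.01562523,  0.3733294 ,  0.92609241, -0.05228628])}
```

View pics/top0.png

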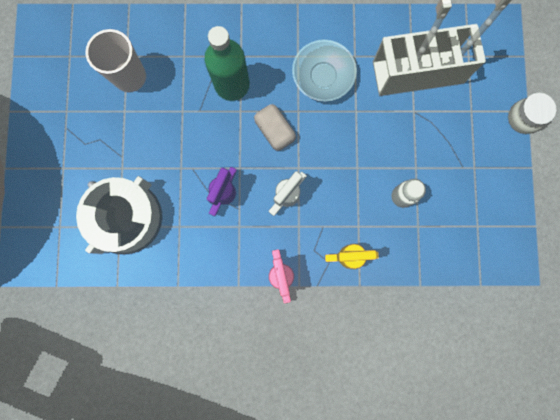

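View pics/side0.png

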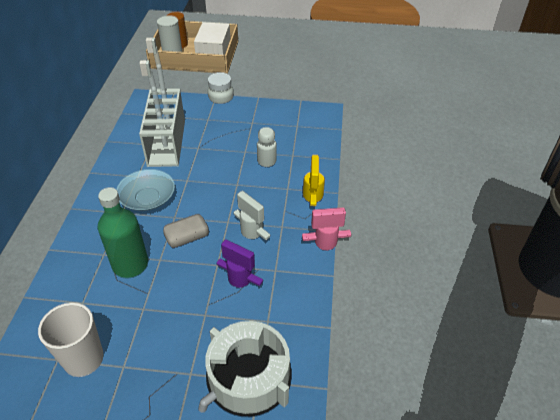

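```bash
cat > h.py <<'E'
import numpy as np,cv2
from scipy.spatial.transform import Rotation as R
def load(n): return np.load(n+".npy",allow_pickle=True).item()
def K(c):
    f=c["img"].shape[0]/2/np.tan(np.radians(c["vertical_fov"])/2)
    return f
def proj(c,P):
    P=np.atleast_2d(P); q=R.from_quat(c["attitude"]).inv().apply(P-c["position"])
    f=K(c); return np.c_[c["cx"]+f*q[:,0]/-q[:,2], c["cy"]+f*(-q[:,1])/-q[:,2]]
def back(c,uv,z):
    uv=np.atleast_2d(uv).astype(float);f=K(c)
    d=np.c_[(uv[:,0]-c["cx"])/f,-(uv[:,1]-c["cy"])/f,-np.ones(len(uv))]
    d=R.from_quat(c["attitude"]).apply(d); p=c["position"]
    return p+d*((z-p[2])/d[:,2])[:,None]
def zoom(c,x0,y0,x1,y1,s,fn,draw=None):
    im=cv2.resize(c["img"][y0:y1,x0:x1,::-1],None,fx=s,fy=s,interpolation=cv2.INTER_CUBIC)
    for pts,col in (draw or []):
        q=((np.array(pts)+.5-[x0,y0])*s).astype(int)
        cv2.polylines(im,[q.reshape(-1,1,2)],False,col,1)
    cv2.imwrite(fn,im); return im
E
python3 - <<'E'
from h import *
t=load("top0");s=load("side0")
a=zoom(t,60,160,180,270,3,"pics/a.png");b=zoom(t,195,155,315,265,3,"pics/b.png")
a2=zoom(s,190,310,310,420,3,"pics/a2.png");b2=zoom(s,190,170,310,280,3,"pics/b2.png")
cv2.imwrite("pics/z.png",cv2.resize(np.vstack([np.hstack([a,b]),np.hstack([a2,b2])]),None,fx=.9,fy=.9))
E
```

```text
(no output)
```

View pics/z.png

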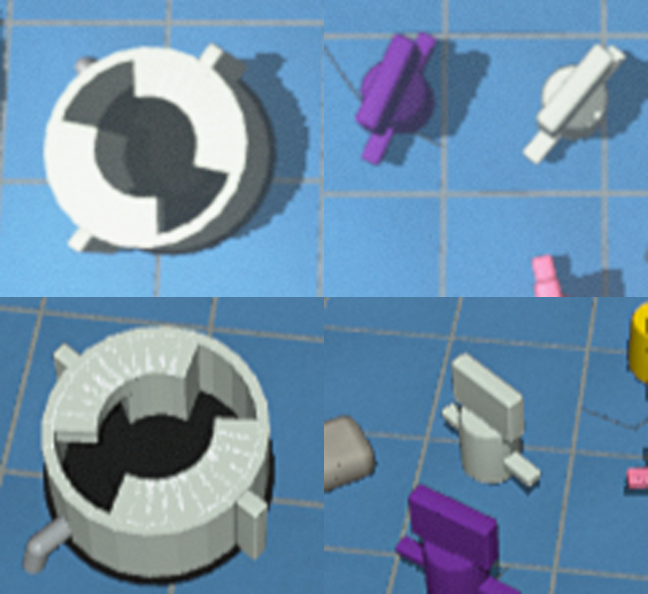

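```bash
cat > fit.py <<'E'
from h import *
from scipy.optimize import minimize
def circ(r,z,n=40):
    a=np.linspace(0,2*np.pi,n,endpoint=False);return np.c_[r*np.cos(a),r*np.sin(a),np.full(n,z)]
def box(x0,x1,y0,y1,z0,z1): return np.array([[x,y,z] for x in(x0,x1) for y in(y0,y1) for z in(z0,z1)])
CART=[np.r_[circ(.016,0),circ(.02,.006)],np.r_[circ(.02,.006),circ(.02,.05)],box(-.043,.043,-.006,.006,.018,.026),box(-.028,.028,-.007,.007,.05,.084)]
HOUS=[np.r_[circ(.058,0),circ(.058,.052)]]
def pose(P,x,y,th,z=0): return R.from_euler('z',th).apply(P)+[x,y,z]
def sil(c,parts,x,y,th,win,z=0,S=4):
    x0,y0,x1,y1=win; m=np.zeros(((y1-y0)*S,(x1-x0)*S),np.uint8)
    for P in parts:
        q=(proj(c,pose(P,x,y,th,z))+.5-[x0,y0])*S
        cv2.fillConvexPoly(m,cv2.convexHull(np.round(q*16).astype(np.int32)),255,shift=4)
    return cv2.resize(m,(x1-x0,y1-y0),interpolation=cv2.INTER_AREA)/255.
def wmask(c,win):
    x0,y0,x1,y1=win; im=c["img"][y0:y1,x0:x1].astype(float)
    # whiteness: red relative to blue
    r=im[...,0]/np.maximum(im[...,2],1)
    return np.clip((r-.6)/.3,0,1)
E
python3 - <<'E'
from fit import *
t=load("top0");s=load("side0")
print("corners top", back(t,[289,190],.05),back(s,[251,218],.05), back(t,[118,215],.052),back(s,[249,362],.052))
wt=(255,160,320,225);ws=(225,180,280,250)
M={0:wmask(t,wt),1:wmask(s,ws)}
cv2.imwrite("pics/m.png",np.hstack([cv2.resize(M[0],(390,390)),cv2.resize(M[1],(306,390))])*255)
p0=back(t,[289,190],.05)[0]
def cost(p,cams=(0,1)):
    e=0
    for i in cams:
        c,w=((t,wt),(s,ws))[i]
        e+=((sil(c,CART,p[0]/1000,p[1]/1000,p[2]/50,w)-M[i])**2).sum()
    return e
for cams in((0,),(1,),(0,1)):
    best=None
    for th in np.arange(0,np.pi,.4):
        r=minimize(cost,[p0[0]*1000,p0[1]*1000,th*50],args=(cams,),method="Nelder-Mead",options=dict(initial_simplex=np.array([[0,0,0],[8,0,0],[0,8,0],[0,0,10]])+[p0[0]*1000,p0[1]*1000,th*50]))
        if best is None or r.fun<best.fun: best=r
    print(cams,best.x[:2],np.degrees(best.x[2]/50)%180,best.fun)
E
```

```text
corners top [[ 0.52330795 -0.03369498  0.05      ]] [[ 0.51869875 -0.01792447  0.05      ]] [[0.48322003 0.23380118 0.052     ]] [[0.48078343 0.24988719 0.052     ]]
(0,) [522.93123037 -31.29819365] 141.05474427371968 107.56173205391379
(1,) [521.34311397 -29.54473267] 138.29266616142095 167.01345336878438
(0, 1) [522.0665017  -30.54739989] 139.9311575899985 304.9971666979147[ WARN:0@1.041] global loadsave.cpp:1063 imwrite_ Unsupported depth image for selected encoder is fallbacked to CV_8U.
```

View pics/m.png

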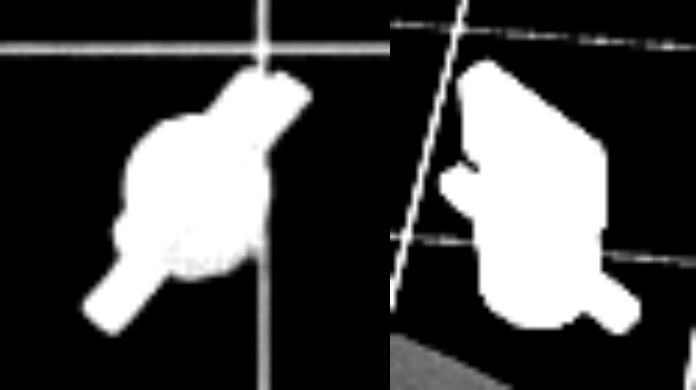

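```bash
cat > fh.py <<'E'
from fit import *
t=load("top0");s=load("side0")
def edges(c,x,y,th,kind):
    L=[]
    cl=lambda r,z:np.r_[circ(r,z),circ(r,z)[:1]]
    if kind=="h":
        L=[cl(.058,.052),cl(.058,0),cl(.03,.052)]
        for a in(0,np.pi): L.append(pose(np.array([[.058,0,.052],[.071,0,.052]]),0,0,a))
        for a in(0,np.pi): L.append(pose(np.array([[.030,-.022,.052],[.047,-.022,.052],[.047,.022,.052],[.030,.022,.052]]),0,0,a+np.radians(75)))
    else:
        b=lambda x,y,z:np.array([[-x,-y,z],[x,-y,z],[x,y,z],[-x,y,z],[-x,-y,z]])
        L=[cl(.02,.05),cl(.016,0),b(.043,.006,.026),b(.028,.007,.084)]
    return [(proj(c,pose(P,x,y,th)),(0,0,255)) for P in L]
E
python3 - <<'E'
from fh import *
wt=(60,165,175,265);ws=(190,310,310,420)
M=[wmask(t,wt),wmask(s,ws)]
def cost(p,cams):
    e=0
    for i in cams:
        c,w=((t,wt),(s,ws))[i]
        q=np.round((sil(c,HOUS+[box(.055,.071,-.004,.004,.02,.052),box(-.071,-.055,-.004,.004,.02,.052)],p[0]/1000,p[1]/1000,p[2]/50,w)-M[i])**2,4)
        m=sil(c,[circ(.05,.052)],p[0]/1000,p[1]/1000,0,w)<.5
        e+=(q*m).sum()
    return e
p0=[483,234]
for cams in((0,),(1,),(0,1)):
    best=None
    for th in np.arange(0,np.pi,.4):
        r=minimize(cost,[*p0,th*50],args=(cams,),method="Nelder-Mead",options=dict(initial_simplex=np.array([[0,0,0],[8,0,0],[0,8,0],[0,0,10]])+[*p0,th*50]))
        if best is None or r.fun<best.fun: best=r
    print(cams,best.x[:2],np.degrees(best.x[2]/50)%180,best.fun)
x,y,th=best.x[0]/1000,best.x[1]/1000,best.x[2]/50
a=zoom(t,60,160,180,270,3,"pics/a.png",edges(t,x,y,th,"h"));b=zoom(t,195,155,315,265,3,"pics/b.png",edges(t,.522,-.0305,np.radians(140),"c"))
a2=zoom(s,190,310,310,420,3,"pics/a2.png",edges(s,x,y,th,"h"));b2=zoom(s,190,170,310,280,3,"pics/b2.png",edges(s,.522,-.0305,np.radians(140),"c"))
cv2.imwrite("pics/z2.png",cv2.resize(np.vstack([np.hstack([a,b]),np.hstack([a2,b2])]),None,fx=.9,fy=.9))
E
```

```text
(0,) [485.42782962 241.69951329] 146.17031309533905 352.1357
(1,) [484.22882723 244.47430802] 145.413688089352 626.4018000000001
(0, 1) [484.61438508 242.49566793] 146.19128360204988 1054.4949
```

View pics/z2.png

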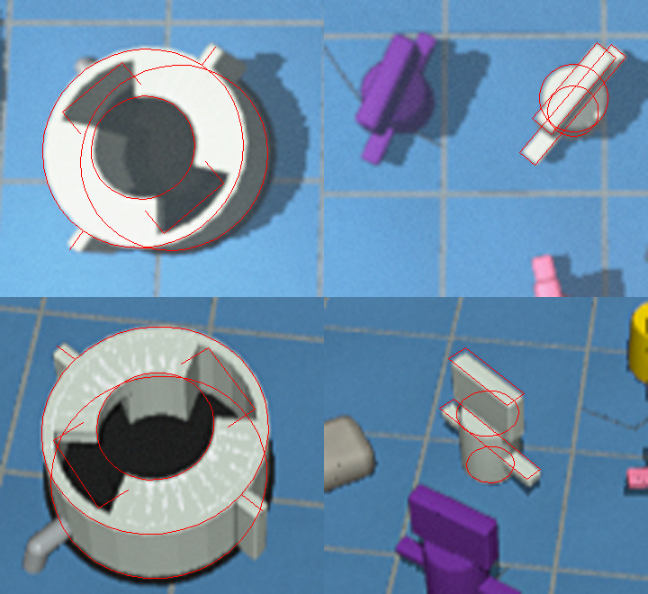

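```bash
cat > go.py <<'E'
import sys
from workcell import *
from h import *
def rel(tx,ty,tz,yaw=None):
    o=observe(); r=R.from_quat(o["orientation"]); X=r.as_matrix()
    d=r.inv().apply(np.array([tx,ty,tz])-o["position"])*1000
    cy=np.degrees(np.arctan2(X[1,0],X[0,0]))
    print("t",round(o["time_s"],2),"pos",o["position"].round(4),"yaw",cy.round(2),"tilt",X[:2,2].round(4),"w",round(o["grip_width"],4),"F",o["ft_force"].round(1),"q",o["qpos"].round(2))
    print("shift mm",d.round(1), "turn", None if yaw is None else round(float(np.radians(cy-yaw)),3))
if __name__=="__main__": rel(*map(float,sys.argv[1:]))
E
python3 go.py .522 -.0305 .2 50
```

```text
t 0.1 pos [0.2106 0.6407 0.252 ] yaw 71.79 tilt [-0.001  -0.0019] w 0.085 F [0.1 0.4 0.7] q [ 1.1   0.29  1.58  0.    1.28 -0.15]
shift mm [-540.2  505.5   53. ] turn 0.38
```

Request:
servo_tool(commands=[[-540, 505, 50, 0.38], [-540, 505, 50, 0.38], [-540, 505, 50, 0.38], [-540, 505, 50, 0.38], [-540, 505, 50, 0.38], [-540, 505, 50, 0.38], [-540, 505, 50, 0.38], [-540, 505, 50, 0.38]], hand=0.2)

```text
time_s: 0.9
position: [0.3788, 0.2772, 0.2259]
orientation: [0.906, 0.423, -0.0, 0.0]
ft_force: [0.5, -0.4, -1.4]
grip_width: 0.0513
```

```bash
python3 go.py .522 -.0305 .18 50
```

```text
t 0.9 pos [0.3788 0.2772 0.2259] yaw 50.05 tilt [-0.0001 -0.0001] w 0.0513 F [ 0.5 -0.4 -1.4] q [ 0.42 -0.16  2.09 -0.    1.2  -0.46]
shift mm [-143.9  307.3   45.9] turn 0.001
```

Request:
servo_tool(commands=[[-140, 300, 46, 0], [-140, 300, 46, 0], [-140, 300, 46, 0], [-140, 300, 46, 0], [-140, 300, 46, 0], [-140, 300, 46, 0], [-140, 300, 46, 0], [-140, 300, 46, 0]])

```text
time_s: 1.7
position: [0.5194, -0.0244, 0.1794]
orientation: [0.907, 0.42, -0.001, 0.0]
ft_force: [0.0, 1.4, 0.3]
grip_width: 0.0509
```

```bash
python3 go.py .522 -.0305 .074 50
python3 - <<'E'
from workcell import *
from fh import *
for n in("top","side"):
    c=camera(n); np.save(f"{n}1.npy",c,allow_pickle=True)
    cv2.imwrite(f"pics/{n}1.png",c["img"][:,:,::-1])
t1=load("top1");s1=load("side1")
o=observe()
# tcp axis lines
P=o["position"]; print(proj(t1,P+[0,0,-.022]),proj(s1,P+[0,0,-.022]))
cv2.imwrite("pics/v1.png",np.hstack([zoom(t1,200,110,340,260,2.8,"pics/x.png"),zoom(s1,180,90,320,240,2.8,"pics/x.png")]))
E
```

```text
t 1.7 pos [ 0.5194 -0.0244  0.1794] yaw 49.73 tilt [-0.0011 -0.0005] w 0.0509 F [0.  1.4 0.3] q [-0.24  0.02  2.02 -0.    1.1  -1.11]
shift mm [ -2.9   5.9 105.4] turn -0.005
[[280.79026615 180.40285296]] [[249.32452279 170.4568125 ]]
```

View pics/v1.png

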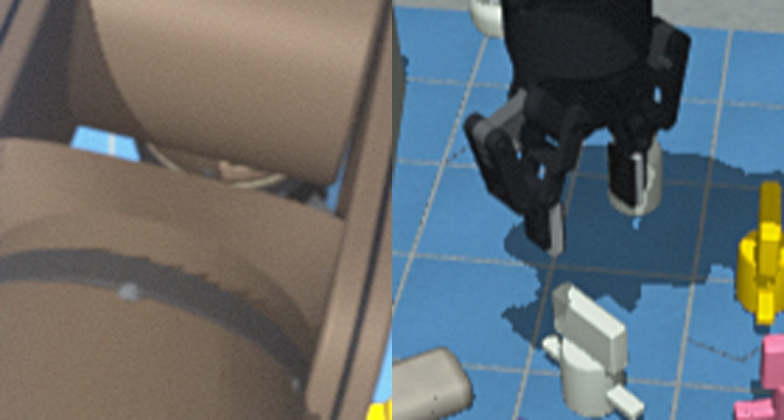

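Request:
servo_tool(commands=[[-3, 6, 45, 0], [-3, 6, 80, 0], [-3, 6, 95, 0], [-3, 6, 103, 0], [-3, 6, 103, 0]])

```text
time_s: 2.3
position: [0.5211, -0.0262, 0.0772]
orientation: [0.906, 0.423, -0.0, -0.0]
ft_force: [-0.0, -0.1, -0.1]
grip_width: 0.0513
```

```bash
python3 go.py .522 -.0305 .076 50
python3 - <<'E'
from workcell import *
from fh import *
s1=camera("side"); np.save("side2.npy",s1,allow_pickle=True)
zoom(s1,180,110,320,260,4,"pics/v2.png")
E
```

```text
t 2.3 pos [ 0.5211 -0.0262  0.0772] yaw 50.09 tilt [-0.0008  0.0003] w 0.0513 F [-0.  -0.1 -0.1] q [-0.24  0.17  2.07  0.    0.9  -1.12]
shift mm [-2.7  3.4  1.2] turn 0.002
```

View pics/v2.png

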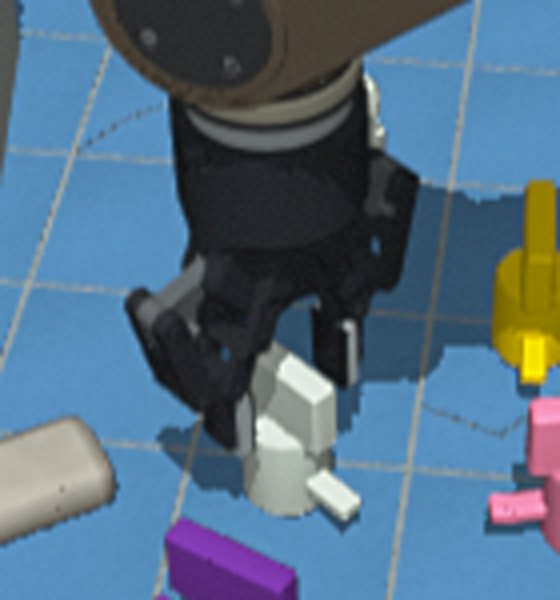

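Request:
servo_tool(commands=[[-3, 3, 1, 0], [-3, 3, 1, 0]])

```text
time_s: 2.55
position: [0.523, -0.0319, 0.078]
orientation: [0.906, 0.423, 0.001, 0.001]
ft_force: [-0.1, -0.0, 0.7]
grip_width: 0.0514
```

Request:
servo_tool(commands=[[0, 0, 0, 0], [0, 0, 0, 0], [0, 0, 0, 0], [0, 0, 0, 0], [0, 0, 0, 0], [0, 0, 0, 0], [0, 0, 0, 0], [0, 0, 0, 0]], hand=-1)

```text
time_s: 3.35
position: [0.5221, -0.0314, 0.0768]
orientation: [0.906, 0.423, 0.0, 0.0]
ft_force: [1.0, 0.1, 4.5]
grip_width: 0.0134
```

```bash
python3 go.py .485 .242 .22 131
python3 - <<'E'
from workcell import *
from fh import *
s1=camera("side"); np.save("side3.npy",s1,allow_pickle=True)
zoom(s1,180,110,320,260,4,"pics/v3.png")
E
```

```text
t 3.35 pos [ 0.5221 -0.0314  0.0768] yaw 50.02 tilt [ 0.0008 -0.0003] w 0.0134 F [1.  0.1 4.5] q [-0.25  0.18  2.07 -0.    0.9  -1.13]
shift mm [ 185.7 -204.  -143.3] turn -1.413
```

View pics/v3.png

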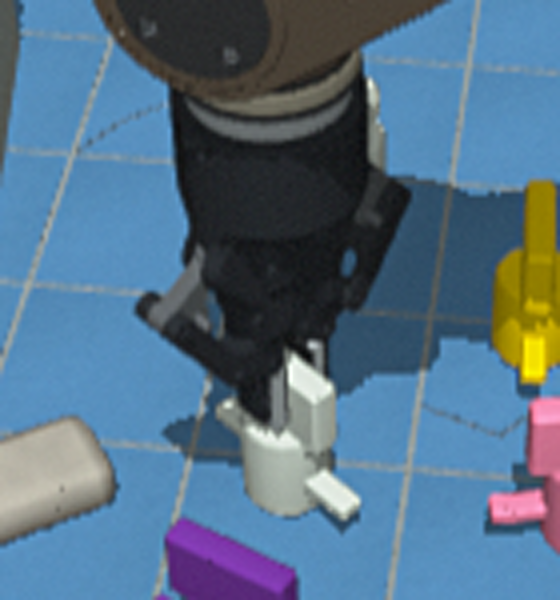

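Request:
servo_tool(commands=[[0, 0, -10, 0], [0, 0, -30, 0], [0, 0, -60, 0], [0, 0, -95, 0], [0, 0, -125, 0], [0, 0, -140, 0], [0, 0, -140, 0]])

```text
time_s: 4.1
position: [0.5226, -0.0315, 0.2184]
orientation: [0.906, 0.423, 0.002, 0.001]
ft_force: [0.5, -0.3, -2.0]
grip_width: 0.0133
```

```bash
python3 go.py .485 .242 .215 131
```

```text
t 4.1 pos [ 0.5226 -0.0315  0.2184] yaw 50.02 tilt [ 0.004 -0.001] w 0.0133 F [ 0.5 -0.3 -2. ] q [-0.25 -0.02  1.98  0.    1.18 -1.13]
shift mm [ 185.4 -204.5    2.9] turn -1.413
```

Request:
servo_tool(commands=[[20, -20, 0, -0.15], [45, -49, 0, -0.3], [70, -77, 0, -0.45], [95, -104, 0, -0.6], [120, -132, 0, -0.75], [145, -160, 0, -0.9], [163, -181, 0, -1.05], [172, -190, 0, -1.18]])

```text
time_s: 4.9
position: [0.4843, 0.2245, 0.2131]
orientation: [0.514, 0.858, -0.002, -0.002]
ft_force: [0.4, -0.3, -1.1]
grip_width: 0.0133
```

```bash
python3 go.py .485 .242 .215 131
```

```text
t 4.9 pos [0.4843 0.2245 0.2131] yaw 118.1 tilt [-0.0055 -0.0007] w 0.0133 F [ 0.4 -0.3 -1.1] q [ 0.24  0.01  1.96  0.    1.17 -1.82]
shift mm [15.1  8.9 -1.9] turn -0.225
```

Request:
servo_tool(commands=[[8, 5, 0, -0.11], [15, 9, 0, -0.225], [15, 9, 0, -0.225], [15, 9, 0, -0.225]])

```text
time_s: 5.3
position: [0.4866, 0.2397, 0.2142]
orientation: [0.419, 0.908, -0.001, -0.001]
ft_force: [-0.1, -0.8, -0.5]
grip_width: 0.0131
```

```bash
python3 go.py .485 .242 .14 131
python3 - <<'E'
from workcell import *
from fh import *
for n in("top","side"):
    c=camera(n); np.save(f"{n}4.npy",c,allow_pickle=True)
    if n=="side": zoom(c,140,170,340,420,2.4,"pics/s4.png",edges(c,.485,.242,np.radians(146),"h"))
    else: zoom(c,10,100,230,300,3,"pics/t4.png",edges(c,.485,.242,np.radians(146),"h"))
E
```

```text
t 5.3 pos [0.4866 0.2397 0.2142] yaw 130.4 tilt [-0.0037 -0.0013] w 0.0131 F [-0.1 -0.8 -0.5] q [ 0.27  0.03  1.94 -0.    1.18 -2.01]
shift mm [ 2.7  0.5 74.2] turn -0.01
```

View pics/s4.png

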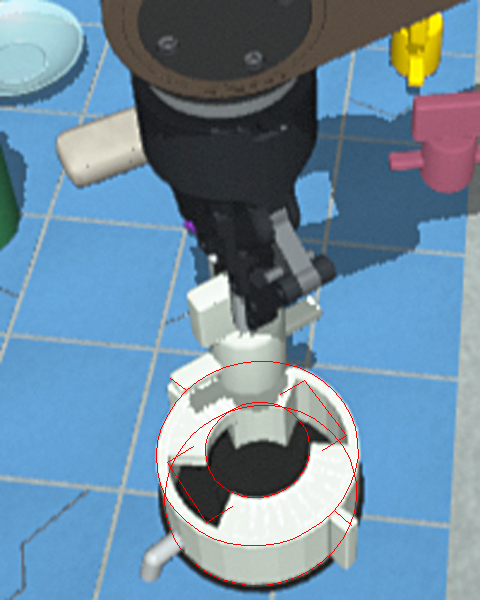

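View pics/t4.png

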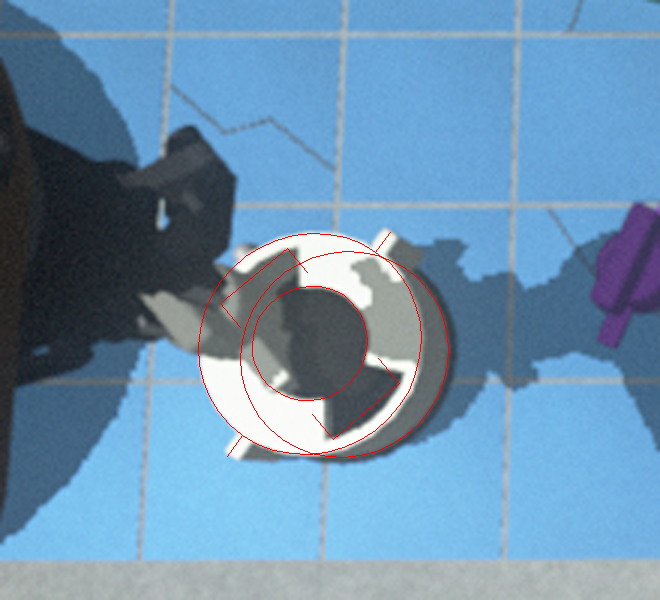

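Request:
servo_tool(commands=[[2, 0, 25, 0], [2, 0, 50, 0], [2, 0, 70, 0], [2, 0, 80, 0], [2, 0, 80, 0]])

```text
time_s: 5.9
position: [0.4853, 0.2409, 0.1345]
orientation: [0.419, 0.908, -0.001, -0.001]
ft_force: [-0.6, -0.3, -2.2]
grip_width: 0.0134
```

```bash
python3 go.py .485 .242 .092 131
python3 - <<'E'
from workcell import *
from fh import *
for n in("side",):
    c=camera(n); np.save(f"{n}5.npy",c,allow_pickle=True)
    o=observe(); x,y,z=o["position"]; th=np.arctan2(*R.from_quat(o["orientation"]).as_matrix()[[1,0],0])-np.pi/2
    b=lambda x,y,z:np.array([[-x,-y,z],[x,-y,z],[x,y,z],[-x,y,z],[-x,-y,z]])
    L=[(proj(c,pose(P,x,y,th,z-.0768)),(0,255,0)) for P in (circ(.02,.05),b(.043,.006,.026),b(.028,.007,.084))]
    zoom(c,190,270,310,420,4,"pics/s5.png",L)
E
```

```text
t 5.9 pos [0.4853 0.2409 0.1345] yaw 130.45 tilt [-0.0037 -0.0011] w 0.0134 F [-0.6 -0.3 -2.2] q [ 0.27  0.13  1.99 -0.    1.02 -2.  ]
shift mm [ 1.   0.7 42.5] turn -0.01
```

View pics/s5.png

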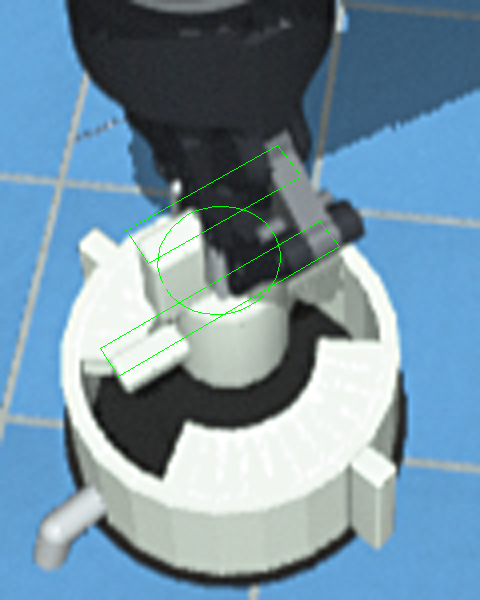

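Request:
servo_tool(commands=[[1, 0, 10, 0], [1, 0, 20, 0], [1, 0, 28, 0], [1, 0, 34, 0], [1, 0, 34, 0]])

```text
time_s: 6.45
position: [0.4849, 0.2421, 0.1009]
orientation: [0.418, 0.908, -0.001, -0.001]
ft_force: [-0.7, -0.3, -1.3]
grip_width: 0.0131
```

```bash
python3 go.py .485 .242 .090 131
python3 - <<'E'
from workcell import *
from fh import *
for n in("side",):
    c=camera(n); np.save(f"{n}6.npy",c,allow_pickle=True)
    zoom(c,190,270,310,420,4,"pics/s6.png")
E
```

```text
t 6.45 pos [0.4849 0.2421 0.1009] yaw 130.52 tilt [-0.0025 -0.0007] w 0.0131 F [-0.7 -0.3 -1.3] q [ 0.28  0.18  2.01 -0.    0.96 -2.  ]
shift mm [-0.2  0.1 10.9] turn -0.008
```

View pics/s6.png

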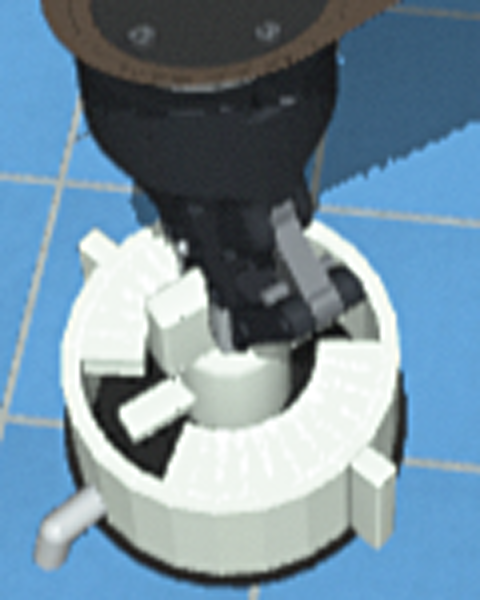

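Request:
servo_tool(commands=[[0, 0, 4, 0], [0, 0, 8, 0], [0, 0, 11, 0], [0, 0, 12, 0], [0, 0, 12, 0]])

```text
time_s: 7.0
position: [0.4858, 0.2423, 0.0905]
orientation: [0.419, 0.908, -0.0, -0.0]
ft_force: [0.1, -0.3, -0.4]
grip_width: 0.013
```

```bash
python3 go.py .485 .242 .0885 56
```

```text
t 7.0 pos [0.4858 0.2423 0.0905] yaw 130.52 tilt [-0.0002 -0.    ] w 0.013 F [ 0.1 -0.3 -0.4] q [ 0.28  0.19  2.01  0.    0.93 -2.  ]
shift mm [ 0.2 -0.8  2. ] turn 1.301
```

Request:
servo_tool(commands=[[0, 0, 1.5, 0], [0, 0, 2.5, 0], [0, 0, 2.5, 0]])

```text
time_s: 7.3
position: [0.4859, 0.2424, 0.0885]
orientation: [0.418, 0.908, 0.0, 0.0]
ft_force: [-2.7, -0.6, 4.4]
grip_width: 0.0129
```

```bash
python3 go.py .485 .242 .0875 56
```

```text
t 7.3 pos [0.4859 0.2424 0.0885] yaw 130.52 tilt [0.0001 0.    ] w 0.0129 F [-2.7 -0.6  4.4] q [ 0.28  0.2   2.01 -0.    0.93 -2.  ]
shift mm [ 0.3 -1.   1. ] turn 1.301
```

Request:
servo_tool(commands=[[0, 0, 0, 0.08], [0, 0, 0, 0.17], [0, 0, 0, 0.26], [0, 0, 0, 0.35], [0, 0, 0, 0.44], [0, 0, 0, 0.5]])

```text
time_s: 7.9
position: [0.4873, 0.2425, 0.089]
orientation: [0.631, 0.776, 0.002, 0.001]
ft_force: [0.7, -1.0, 2.9]
grip_width: 0.0132
```

```bash
python3 go.py .485 .242 .0885 56
python3 - <<'E'
from workcell import *
from fh import *
print(observe()["moment"])
c=camera("side"); zoom(c,190,270,310,420,4,"pics/s7.png")
E
```

```text
t 7.9 pos [0.4873 0.2425 0.089 ] yaw 101.73 tilt [0.0042 0.0005] w 0.0132 F [ 0.7 -1.   2.9] q [ 0.28  0.2   2.01 -0.    0.93 -1.5 ]
shift mm [-0.  -2.4  0.5] turn 0.798
[-0.1493622  -0.03104381 -0.02753641]
```

View pics/s7.png

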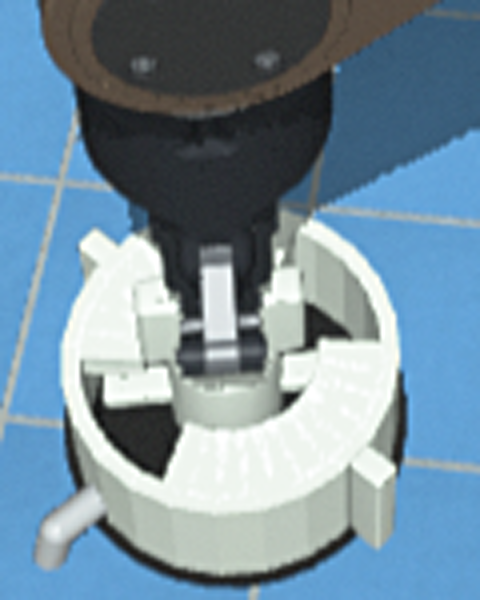

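Request:
servo_tool(commands=[[0, 0, 0.5, 0.08], [0, 0, 0.5, 0.16], [0, 0, 0.5, 0.24], [0, 0, 0.5, 0.32]])

```text
time_s: 8.35
position: [0.4872, 0.2425, 0.0886]
orientation: [0.746, 0.665, 0.002, 0.001]
ft_force: [0.4, -0.6, 4.8]
grip_width: 0.0136
```

```bash
python3 go.py .485 .242 .0885 56
python3 - <<'E'
from workcell import *
from fh import *
print(observe()["moment"])
c=camera("side"); zoom(c,190,270,310,420,4,"pics/s8.png")
E
```

```text
t 8.35 pos [0.4872 0.2425 0.0886] yaw 83.44 tilt [0.004  0.0004] w 0.0136 F [ 0.4 -0.6  4.8] q [ 0.28  0.2   2.01 -0.    0.93 -1.18]
shift mm [-0.7 -2.2  0.1] turn 0.479
[-0.14834565 -0.05345068  0.02053892]
```

View pics/s8.png

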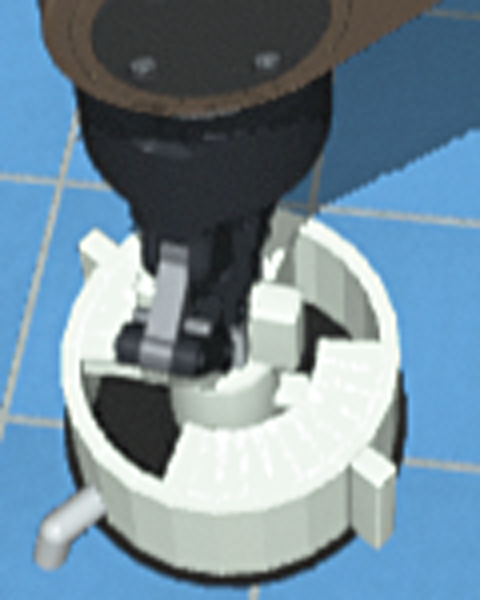

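Request:
servo_tool(commands=[[0, 0, 0, 0.08], [0, 0, 0, 0.16], [0, 0, 0, 0.24], [0, 0, 0, 0.32], [0, 0, 0, 0.4], [0, 0, 0, 0.48], [0, 0, 0, 0.48]])

```text
time_s: 9.1
position: [0.487, 0.2425, 0.0884]
orientation: [0.882, 0.471, 0.002, 0.0]
ft_force: [1.5, -0.7, 4.4]
grip_width: 0.0135
```

```bash
python3 go.py .485 .242 .0885 56
python3 - <<'E'
from workcell import *
from fh import *
print(observe()["moment"])
c=camera("side"); zoom(c,190,270,310,420,4,"pics/s9.png");np.save("side9.npy",c,allow_pickle=True)
c=camera("top"); zoom(c,50,150,190,270,4,"pics/t9.png")
E
```

```text
t 9.1 pos [0.487  0.2425 0.0884] yaw 56.15 tilt [0.0032 0.0006] w 0.0135 F [ 1.5 -0.7  4.4] q [ 0.28  0.2   2.01 -0.    0.93 -0.7 ]
shift mm [-1.5 -1.3 -0.1] turn 0.003
[-0.14344993 -0.10177005  0.03485637]
```

View pics/s9.png

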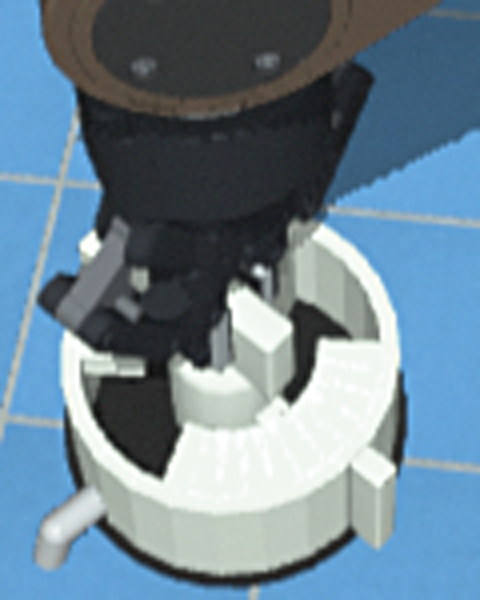

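View pics/t9.png

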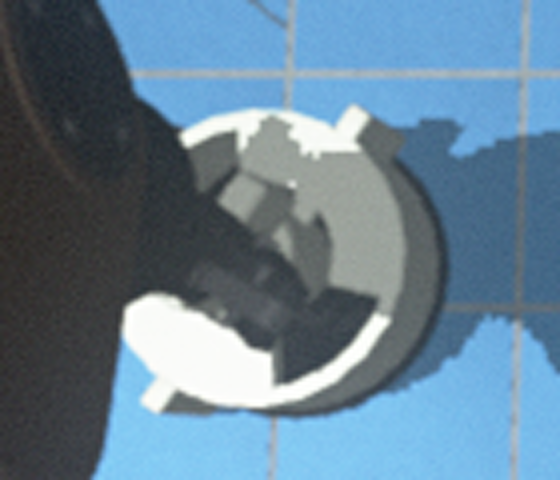

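Request:
servo_tool(commands=[[0, 0, -0.7, 0.02], [0, 0, -1.5, 0.02], [0, 0, -1.5, 0.02]])

```text
time_s: 9.5
position: [0.4867, 0.2424, 0.0888]
orientation: [0.887, 0.462, 0.002, 0.0]
ft_force: [5.3, 1.0, -2.1]
grip_width: 0.013
```

```bash
python3 go.py .485 .242 .0885 56
```

```text
t 9.5 pos [0.4867 0.2424 0.0888] yaw 54.97 tilt [0.0034 0.0007] w 0.013 F [ 5.3  1.  -2.1] q [ 0.28  0.2   2.01 -0.    0.93 -0.68]
shift mm [-1.4 -1.2  0.2] turn -0.018
```

Request:
servo_tool(commands=[[0, 0, 0, 0], [0, 0, 0, 0], [0, 0, 0, 0], [0, 0, 0, 0], [0, 0, 0, 0]], hand=0.2)

```text
time_s: 10.0
position: [0.4853, 0.2423, 0.0886]
orientation: [0.887, 0.461, -0.0, -0.0]
ft_force: [-0.0, -0.7, 0.0]
grip_width: 0.0514
```

Request:
servo_tool(commands=[[0, 0, -10, 0], [0, 0, -30, 0], [0, 0, -70, 0], [0, 0, -110, 0], [0, 0, -150, 0], [0, 0, -170, 0], [0, 0, -170, 0]])

```text
time_s: 10.7
position: [0.4876, 0.243, 0.2643]
orientation: [0.887, 0.461, 0.005, 0.001]
ft_force: [0.5, -0.3, -0.7]
grip_width: 0.0513
```

```bash
python3 go.py .485 -.1 .25 56
python3 - <<'E'
from workcell import *
from fh import *
c=camera("side"); zoom(c,190,250,310,420,3.5,"pics/s10.png")
c=camera("top"); zoom(c,50,150,190,270,4,"pics/t10.png")
E
```

```text
t 10.7 pos [0.4876 0.243  0.2643] yaw 54.9 tilt [0.0092 0.0027] w 0.0513 F [ 0.5 -0.3 -0.7] q [ 0.28 -0.01  1.89  0.    1.26 -0.68]
shift mm [-282.2  195.    13.4] turn -0.019
```

View pics/s10.png

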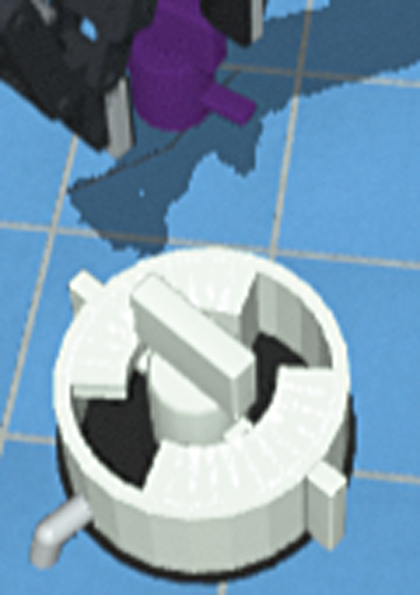

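View pics/t10.png

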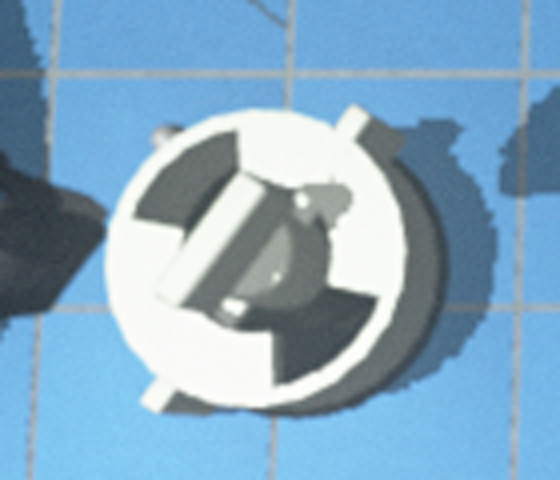

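Run:
```python
from workcell import *
from fh import *
for n,w in(("top",(50,150,190,270)),("side",(190,320,310,420))):
    c=camera(n); np.save(n+"11.npy",c,allow_pickle=True)
    M=zoom(c,*w,1,"pics/x.png")
    best=[]
    g=cv2.GaussianBlur(c["img"].astype(np.float32).mean(2),(0,0),1)
    gx=cv2.Sobel(g,cv2.CV_32F,1,0);gy=cv2.Sobel(g,cv2.CV_32F,0,1)
    # edge score of top-face outline of the handle
    def outline(x,y,th,z,a,b):
        s=np.linspace(-1,1,60);o=np.ones(60)
        P=np.r_[np.c_[s*a,o*b,o*0],np.c_[s*a,-o*b,o*0],np.c_[o*a,s*b,o*0],np.c_[-o*a,s*b,o*0]]
        N=np.r_[np.c_[0*o,o],np.c_[0*o,-o],np.c_[o,0*o],np.c_[-o,0*o]]; N=np.c_[N,0*N[:,0]]
        W=pose(P,x,y,th,z); W2=pose(P+N*.002,x,y,th,z); q=proj(c,W); d=proj(c,W2)-q; d/=np.linalg.norm(d,axis=1)[:,None]
        m=q.astype(np.float32)
        ex=cv2.remap(gx,m[:,0],m[:,1],1).ravel();ey=cv2.remap(gy,m[:,0],m[:,1],1).ravel()
        return -np.sum(np.clip(np.abs(ex*d[:,0]+ey*d[:,1]),0,120))
    for z in(.092,.096,.100):
        r=min((minimize(lambda p:outline(p[0]/1e3,p[1]/1e3,p[2]/50,z,.028,.007),[485+dx,242+dy,np.radians(146+da)*50],method="Nelder-Mead",options=dict(initial_simplex=np.array([[0,0,0],[3,0,0],[0,3,0],[0,0,5]])+[485+dx,242+dy,np.radians(146+da)*50])) for dx in(-3,0,3) for dy in(-3,0,3) for da in(-5,0,5)),key=lambda r:r.fun)
        print(n,z,r.x[:2].round(1),np.degrees(r.x[2]/50).round(2),r.fun)
    # rib centre-lines: outline of rib-to-rib box at z=.052
    print(proj(c,[.485,.242,.096]))
```

```text
top 0.092 [486.5 237.2] 162.99 -23329.959866749246
top 0.096 [485.8 235.5] 163.12 -23279.328375126202
top 0.1 [485.2 234.3] 163.12 -23247.275184537964
[[101.57844246 210.46031558]]
side 0.092 [487.2 243.9] 149.12 -19254.88567061208
side 0.096 [481.2 232.2] 140.41 -20535.603521696677
side 0.1 [480.5 234.6] 140.53 -20397.595358763174
[[245.56015888 340.11963166]]
```

Run:
```python
from fh import *
c=load("top11"); 
b=lambda x,y,z:np.array([[-x,-y,z],[x,-y,z],[x,y,z],[-x,y,z],[-x,-y,z]])
def L(c,th):return [(proj(c,pose(b(.028,.007,.084),.4855,.2415,np.radians(th),.012)),(0,0,255)),(proj(c,pose(np.array([[-.071,0,.052],[-.055,0,.052]]),.4855,.2415,np.radians(146))),(255,0,0)),(proj(c,pose(np.array([[.071,0,.052],[.055,0,.052]]),.4855,.2415,np.radians(146))),(255,0,0))]
im=zoom(c,70,165,150,265,6,"pics/t11.png",L(c,145.5))
c=load("side11")
zoom(c,190,320,310,420,6,"pics/s11.png",L(c,145.5))
```

```text
(no output)
```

View pics/t11.png

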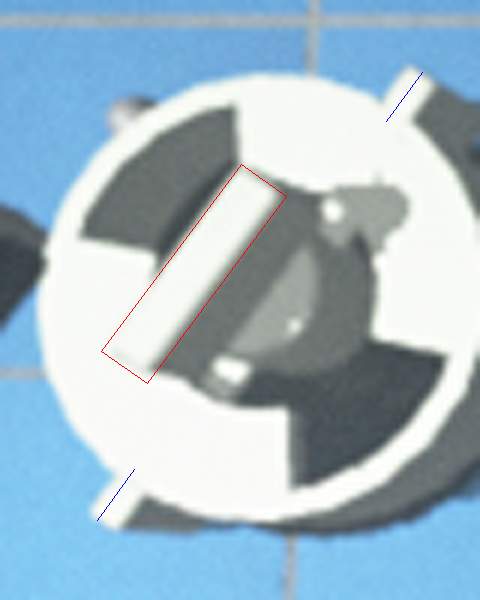

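View pics/s11.png

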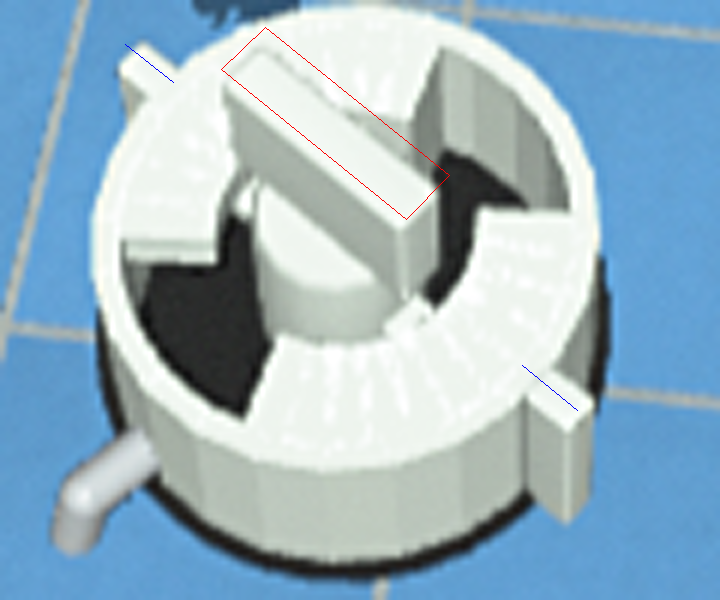

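Run:
```python
from workcell import *
o=observe();print(o["time_s"],o["position"],o["ft_force"],o["grip_width"])
hand_in()
```

```text
10.9 [0.48462903 0.24201664 0.25662725] [-0.76350356  0.20514169 -1.46696739] 0.051309876515609774
the job is handed in; nothing more can be done
```

I picked up the white cartridge by its bar handle and lowered it through the rim notches with both lugs clear. I then twisted it about 75° clockwise under light pressure, released it, raised the gripper clear and handed in at 10.9 s.

**Locked:** Before release I commanded the gripper 1.5 mm up, and it rose only about 0.4 mm. The ramps were holding the cartridge, with its underside about 40 mm below the mouth.

**Alignment:** By overlay in both cameras after release, the bar handle points at the ribs to within about 1°. The lug visible in the side view is under the rim.

**Checks that disagreed:**
- An automatic edge fit of the handle angle gave scattered values (about 140–163°). I discarded it and relied on the overlay and the gripper angle, about 145° against 146° for the ribs.
- The two cameras differed by up to about 3 mm on the housing position, so I used a value in between.

I never went near the stopper and did not look at it again at the end.

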